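Temperature check of the open topping pan

ROBOT

A 6-joint arm with a two-finger parallel gripper is mounted at the origin on the work surface. World frame = base frame: x ahead of the robot, y to its left, z up, the work surface at z = 0. Lengths are in m, angles in rad, forces in N, time in s.
With the tool pointing down it reaches from about 0.225 to 0.875 m from the base axis. Payload 3.4 kg.
Tool frame: the origin (TCP) lies on the mounting face of the last link; the fingertips stand 173 mm ahead of it and the grasp point (between the pads) lies 155 mm ahead of it; z points along the fingers, y is the line along which they close (so a half turn about z gives the same grasp; the last joint's range is limited). The gripper opens to 85 mm and grips with 20 to 120 N. Pads are 22 mm wide; open, the fingers measure 114 mm over their backs; the gripper's body (76 mm by 85 mm) begins 54 mm behind the grasp point. The pads swing forward as they close: fully open they stand 13 mm farther back than shut.
Start: joints at [-1.3, 0.276, 1.505, -0, 1.361, -0.121], TCP at [0.22, -0.531, 0.405] pointing down, gripper open.
Joint ranges: [-2.89, 2.89], [-0.75, 2.08], [0.22, 2.7], [-1.18, 4.32], [0.11, 2.71], [-2.7, 2.7]. Speed limits (rad/s): [2.57, 2.57, 3.14, 3.14, 3.14, 3.14].

INTERFACE

Orientations are given as a unit quaternion [w, x, y, z].
In Python, from rig import manip gives the robot as it stands.
- The arm moves only by the tool carry_out, never from a script. Its arguments are lists of equal length, an entry for each row: "linear": the shift along the world's x, y, z each as a share of 500 mm, from -1 to 1, a list of three; "angular": the turn, a rotation vector about the world's x, y, z each as a share of 0.08 rad, from -1 to 1, a list of three; "hand": the opening, from 0 (shut) to 1 (fully open). In form: {"linear": [[x, y, z], ...], "angular": [[rx, ry, rz], ...], "hand": [hand, ...]}. A call has 1 to 8 rows; each row shifts and turns the commanded pose from where the row before left it; what a row does not reach is not made up. A row lasts 1/12 s, in which the tool goes at most 41.7 mm and 7.16 degrees, less where a joint would pass 70% of its speed; a pose out of reach is approached as far as the arm can. A call with a number of a shift or a turn outside -1 to 1 is refused whole. A call with a gripper value outside its range is refused whole. The fingers move at their own pace and stop on an object; "force" is the grip in N (left out, the last holds). Time passes only in rows, so rows that do not move let the fingers close. It gives the time, the measured TCP pose, the force, the opening and the grip force at its end, in the units of the state.
- manip.get_state(): the state, without advancing time (a new reading comes with each control period).
- manip.get_image(name): name is "scene" or "top" or "wrist"; returns the picture (400x640x3 uint8, red, green, blue); there is no depth.
- manip.camera_params(name): a dict with "fx", "fy", "cx", "cy" (pixels), "view" (4x4, takes a point from world to camera coordinates); the wrist camera has in their place "hand_eye" (4x4, takes a point from camera to tool coordinates, whose origin is the TCP and whose axes are the flange's). Camera axes: x right, y down, z forward; pixel columns grow to the right and rows downward; lengths in m; the calibration is good to about 2 mm. A picture is of the moment at which its call begins: read the wrist's pose just before it. camera_params takes no time and is no camera call.
- manip.sign_off(): hands the job in; it is judged then, once.
The state is a dict: "clock": time; "qpos": joint angles; "qd": joint speeds; "effort": joint torques, N m; "position": TCP position; "ee_rot": TCP orientation; "contact_force": force on the tool from outside, world axes, zero at the start; "moment": the same for the moment, N m; "width": finger opening in m; "gripper_force": force on a finger pad.
Only numpy, scipy, OpenCV 4.12 (cv2) and the standard library are available. Lean on these libraries where they do the work, as an engineer would, in place of code of your own. Each camera call takes 0.05 s, during which the arm holds its last target. There are 200 camera calls.

TASK

One of the three pans in the chilled topping rail has been left without its lid: take the infrared thermometer from its bench holder, aim it at the middle of the doughnut bites in that open pan, lens 5 to 20 cm from them and pointing at least 30 degrees below level to see over the pan's wall, and hold it steady for two seconds without touching the rail. Then stand the thermometer back in its holder, and after that set the spare lid from the bench squarely on the open pan. Set both down rather than drop them, and leave the other two lids and everything else on the bench where they are.

Things in the scene. Friction and masses are not known exactly. Their poses are not given: they have to be found in the camera images.
- rail: Fixed steel topping rail, a low box 235 (its x) x 385 (its y) x 100 mm high with three equal pans let into its top in a row along y. Origin: centre of its underside, on the bench; z up; its x is within 10 degrees of the robot's. Top and pan rims are flat at 100 mm. Pan mouths 152 (x) x 84 (y) mm, centres 116 mm apart, floors at 35 mm.
- pan_1 (a point): Centre of the pan at the rail's +y end, 65 mm above the bench (35 mm below the rim), where the tops of the bites lie. Axes as the rail's. One of the three pans (it varies) has no lid and shows doughnut bites, balls about 35 mm across that fill it to this height; the other two are covered.
- pan_2 (a point): The same point of the middle pan.
- pan_3 (a point): The same point of the pan at the rail's -y end.
- lid_a: Steel pan lid lying on one of the pans; leave it. Plate 174 (x) x 106 (y) x 4 mm over a 136 x 68 x 8 mm locating step that drops loosely into the pan's mouth. Origin: centre of the underside of the step; z up. Seated, the origin is 92 mm above the bench, straight above the pan's centre. Strap handle as on spare_lid.
- lid_b: A second, equal lid, lying on another of the pans; leave it.
- spare_lid: Third, equal lid, 0.17-0.34 kg, flat on the bench (origin on the bench) left or right in front of the rail. Strap handle: level bar 76 mm along the lid's x, 14 wide (y), 10 thick, centre straight above the origin at 38 mm, on feet at x = +-31 mm; plate top at 12 mm. Fits the pan either way round, its x along the rail's x, with 8 mm play each way; seated, origin at 92 mm.
- thermometer: Pistol-shaped infrared thermometer, 0.15-0.31 kg, reads continuously (no trigger). Stands in the holder. Origin: centre of its foot's underside; z up; x the way it points. Foot 44 (x) x 34 (y) x 14 mm; handle 36 x 30, leaning 5 degrees forward; head a level box 40 mm wide (y), 44 high, x -37 to +78 mm, centre 121 mm up, then a 36 mm snout. Grip across the head from above near x = 12 mm.
- lens (a point): Centre of the thermometer's lens, at (95, 0, 121) mm from its origin. Axes as the thermometer's: it looks straight out along +x.
- holder: Fixed holder: base plate 130 x 100 x 12 mm with an upright open pocket. Origin: underside, below where the thermometer's foot centre stands; axes as the thermometer's standing in it. Pocket inside: x -27 to +35 mm, y -24 to +24 mm, floor at 12 mm, rim at 62 mm. Left or right in front of the rail, on the other side from the spare lid.
- shaker: Bystander: steel sugar shaker, 76 mm across, 120 mm high, origin under its centre.
- squeeze_bottle: Bystander: clear squeeze bottle, 58 mm across, 190 mm high, origin under its centre.
- bowl: Bystander: steel bowl, 200 mm across, 85 mm high, origin under its centre.
- jug: Bystander: white mug-shaped measure, 96 mm across, 110 mm high, origin under its centre.
- spatula: Bystander: spatula lying on the bench between the robot and the rail.
- brush: Bystander: pastry brush lying on the bench at the left.
Not all that is in view belongs to the job. Leave any orange look-alike of the thermometer alone.

How it is judged:
By the outcome, as a careful person would: the job done as asked, in the order asked, and still so for the second after the job is handed in, with the robot touching nothing.
It also fails if it takes over 69 s, if anything falls off the work surface, if the arm or the gripper's body presses on something with over 40 N, if the wrist force passes 120 N, or if a joint passes its speed limit or range.

## Working session

There is one attempt and no reset: what is moved stays moved. The work goes in short steps, Python scripts to look and compute and a tool call to move; the robot and the scene stay as the last step left them, time stands still between calls to the robot, and variables do not carry over. Pictures are saved under pics/ and viewed, at most 10 in all, crops included, and the job is handed in when it is done.

Besides the shell and the picture viewer there is one more tool, called after "Emit:" as name(argument=value, ...) on one line, values as JSON. carry_out: Moves the arm, as the interface text tells. Its arguments: {"type":"object","properties":{"linear":{"type":"array"},"angular":{"type":"array"},"hand":{"type":"array"},"force":{"type":"number"}},"required":["linear","angular","hand"]}

```bash
mkdir -p pics; cat > h.py <<'E'
import numpy as np, cv2
from rig import manip
from scipy.spatial.transform import Rotation as R
def save(n,im): cv2.imwrite(f'pics/{n}.png',im[:,:,::-1])
def cam(name,st=None):
    p=manip.camera_params(name); K=np.array([[p['fx'],0,p['cx']],[0,p['fy'],p['cy']],[0,0,1.]])
    if name=='wrist':
        st=st or manip.get_state(); T=np.eye(4); q=st['ee_rot']; T[:3,:3]=R.from_quat([q[1],q[2],q[3],q[0]]).as_matrix(); T[:3,3]=st['position']
        V=np.linalg.inv(T@np.array(p['hand_eye']))
    else: V=np.array(p['view'])
    return K,V
def ray(c,uv):
    K,V=c; d=V[:3,:3].T@np.linalg.inv(K)@np.array([uv[0],uv[1],1.]); return -V[:3,:3].T@V[:3,3], d/np.linalg.norm(d)
def plane(c,uv,z):
    o,d=ray(c,uv); return o+d*(z-o[2])/d[2]
def tri(c1,u1,c2,u2):
    A=[];b=[]
    for c,u in((c1,u1),(c2,u2)):
        o,d=ray(c,u); M=np.eye(3)-np.outer(d,d); A.append(M); b.append(M@o)
    return np.linalg.lstsq(np.vstack(A),np.hstack(b),rcond=None)[0]
def proj(c,P):
    K,V=c; q=K@(V[:3,:3]@np.array(P)+V[:3,3]); return q[:2]/q[2]
E
python3 - <<'E'
from h import *
a=manip.get_image('scene');b=manip.get_image('top');w=manip.get_image('wrist')
save('scene',a);save('top',b);save('wrist0',w)
for n in('scene','top'):
    c=cam(n);print(n,c[0][0,0],ray(c,(320,200)))
print(manip.get_state(), manip.camera_params('wrist'))
E
```

```text
scene 430.1536512354219 (array([1.55081166, 0.05282535, 1.26344209]), array([-0.68312875, -0.04718193, -0.72877224]))
top 482.0467747759601 (array([ 0.19090221, -0.03419544,  1.79624541]), array([ 0.16531106,  0.00394565, -0.98623359]))
{'clock': 0.15, 'qpos': array([-1.30000819e+00,  2.76448712e-01,  1.50582996e+00,  6.99510124e-06,
        1.36066619e+00, -1.21022574e-01]), 'qd': array([-0.00115512, -0.00276962, -0.00370238, -0.00027269,  0.00125779,
       -0.00151316]), 'effort': array([ 1.46341208e-03, -4.17143011e+01, -2.46033508e+01, -2.03278969e-04,
        7.60990457e-03,  1.80120776e-05]), 'position': array([ 0.21951665, -0.53129363,  0.40404376]), 'ee_rot': array([-6.74464701e-04,  9.80871758e-01,  1.94653892e-01, -4.71706736e-05]), 'contact_force': array([-0.20978625,  0.00786516,  0.54563591]), 'moment': array([ 0.02163786, -0.02696954,  0.00438908]), 'gripper_force': 0.0, 'width': 0.08519188239245397} {'fx': 290.79718134306603, 'fy': 290.79718134306603, 'cx': 315.3630326171303, 'cy': 202.67189476756818, 'hand_eye': array([[ 2.44519400e-04, -9.61767591e-01, -2.73866831e-01,
         6.98977331e-02],
       [ 9.99999961e-01,  2.72207976e-04, -6.31015414e-05,
         8.14583069e-04],
       [ 1.35237753e-04, -2.73866805e-01,  9.61767620e-01,
         3.06033969e-02],
       [ 0.00000000e+00,  0.00000000e+00,  0.00000000e+00,
         1.00000000e+00]])}
```

View pics/scene.png

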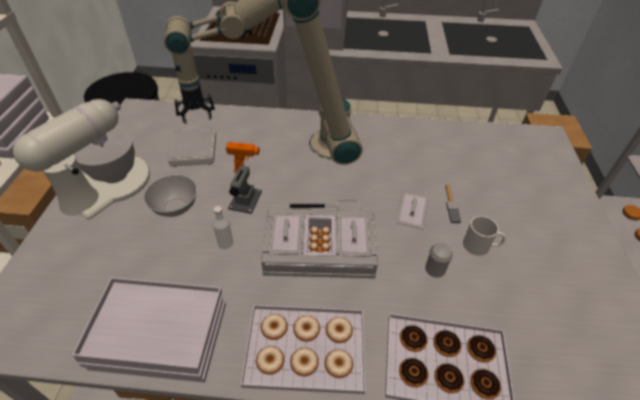

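View pics/top.png

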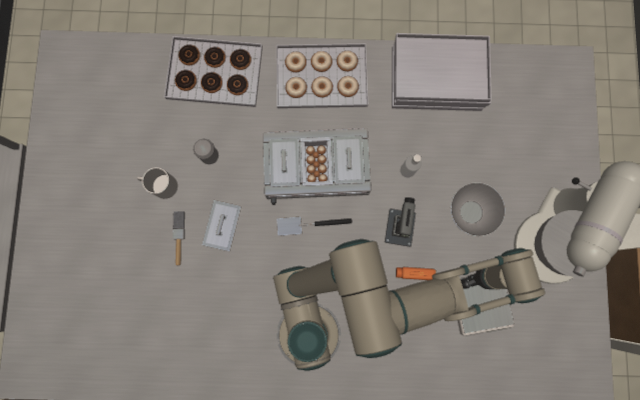

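Scene: the open pan with bites is the middle one, top (317,160) / scene (320,237). Thermometer candidates are the dark grey pistol standing in its holder, top (403,218) / scene (242,190), and an orange pistol lying on the bench, top (415,273) / scene (242,152). I choose the grey one. The spare lid is at top (222,226) / scene (413,210).

```bash
python3 - <<'E'
from h import *
t=cv2.imread('pics/top.png');s=cv2.imread('pics/scene.png')
A=cv2.resize(t[185:265,370:450],(400,400),interpolation=cv2.INTER_CUBIC)
B=cv2.resize(s[155:225,215:285],(400,400),interpolation=cv2.INTER_CUBIC)
cv2.imwrite('pics/crop.png',np.hstack([A,B]))
c=cam('top')
for n,uv,z in[('rail c',(317,162),.1),('rail TL',(263,133),.1),('rail TR',(369,130),.1),('rail BL',(265,197),.1),('rail BR',(371,193),.1),('lid',(222,226),.012),('therm',(404,218),.14),('bottle',(413,163),.19),('bowl',(478,209),.085),('orange',(415,273),.03),('holder',(401,226),.012)]:
    print(n,plane(c,uv,z).round(3))
E
```

```text
rail c [ 0.614 -0.013  0.1  ]
rail TL [0.716 0.187 0.1  ]
rail TR [ 0.739 -0.199  0.1  ]
rail BL [0.48  0.169 0.1  ]
rail BR [ 0.506 -0.209  0.1  ]
lid [0.382 0.334 0.012]
therm [ 0.414 -0.321  0.14 ]
bottle [ 0.598 -0.342  0.19 ]
bowl [ 0.461 -0.597  0.085]
orange [ 0.228 -0.38   0.03 ]
holder [ 0.4   -0.332  0.012]
```

View pics/crop.png

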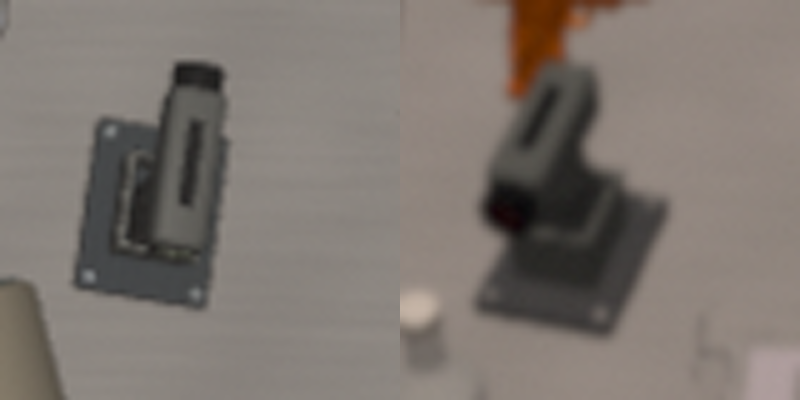

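The crop confirms it: grey pistol, dark snout towards +x, standing in the holder pocket. I move the wrist camera above it.

Emit:
carry_out(linear=[[0.046, 0.057, 0.008], [0.046, 0.057, 0.008], [0.046, 0.057, 0.008], [0.046, 0.057, 0.008], [0.046, 0.057, 0.008], [0.046, 0.057, 0.008], [0.046, 0.057, 0.008], [0, 0, 0]], angular=[[0, 0, -0.9], [0, 0, -0.9], [0, 0, -0.9], [0, 0, -0.9], [0, 0, -0.9], [0, 0, -0.9], [0, 0, -0.9], [0, 0, 0]], hand=[1, 1, 1, 1, 1, 1, 1, 1])

```text
clock: 0.82
position: [0.3834, -0.3273, 0.4335]
ee_rot: [-0.002, 0.999, -0.054, 0.002]
contact_force: [0.9, -1.2, 0.2]
width: 0.0854
gripper_force: 0.0
```

```bash
cat > shot.py <<'E'
import sys,pickle
from h import *
st=manip.get_state(); im=manip.get_image('wrist'); save(sys.argv[1],im); pickle.dump(cam('wrist',st),open(f'{sys.argv[1]}.pkl','wb'))
print(st['position'].round(4),st['ee_rot'].round(4),st['contact_force'].round(2),st['width'])
E
python3 shot.py w1
```

```text
[ 0.3834 -0.3273  0.4335] [-0.0015  0.9985 -0.0543  0.0017] [ 0.91 -1.2   0.16] 0.08535886993335978
```

Emit:
carry_out(linear=[[0, 0.06, 0], [0, 0.06, 0], [0, 0.06, 0], [0, 0.06, 0], [0, 0, 0]], angular=[[0, 0, 0], [0, 0, 0], [0, 0, 0], [0, 0, 0], [0, 0, 0]], hand=[1, 1, 1, 1, 1])

```text
clock: 1.28
position: [0.3791, -0.2085, 0.4324]
ee_rot: [-0.002, 0.999, -0.055, -0.001]
contact_force: [0.1, -1.4, 0.4]
width: 0.0857
gripper_force: 0.0
```

```bash
python3 shot.py w2; python3 -c "
import cv2,numpy as np
a=cv2.imread('pics/w1.png');b=cv2.imread('pics/w2.png')
cv2.imwrite('pics/w12.png',np.hstack([a[0:400,120:520],b[0:400,240:640]]))"
```

```text
[ 0.3791 -0.2085  0.4324] [-1.800e-03  9.985e-01 -5.470e-02 -9.000e-04] [ 0.09 -1.37  0.38] 0.08571123211933745
```

View pics/w12.png

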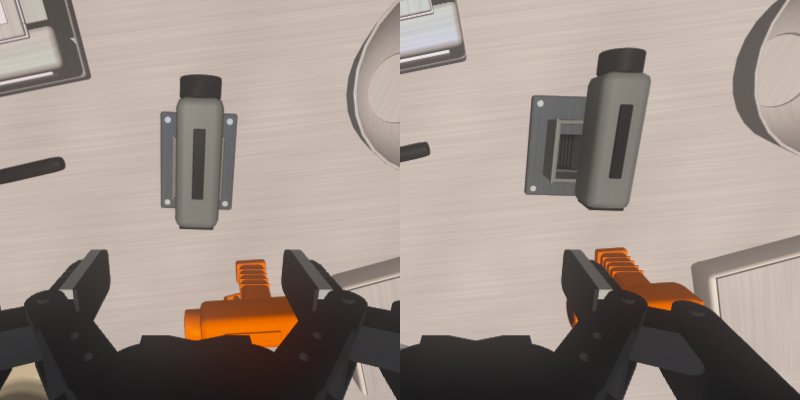

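Both wrist views show the thermometer upright in the holder: dark label centre w1 (318,164), w2 (460,141), snout towards +x, plate screws w1 (287,119), (350,122), (287,202), (345,204).

```bash
cat > m1.py <<'E'
from h import *; import pickle
c1=pickle.load(open('w1.pkl','rb'));c2=pickle.load(open('w2.pkl','rb'))
def blob(f,box,lo,hi):
    g=cv2.imread(f,0);x0,y0,x1,y1=box;m=cv2.inRange(g[y0:y1,x0:x1],lo,hi)
    n,l,s,ce=cv2.connectedComponentsWithStats(m);i=1+np.argmax(s[1:,4])
    cs,_=cv2.findContours((l==i).astype('u1') if 0 else (l==i).astype(np.uint8),cv2.RETR_EXTERNAL,cv2.CHAIN_APPROX_NONE)
    return ce[i]+[x0,y0],s[i,4],cs[0].reshape(-1,2)+[x0,y0]
r=[]
for f,b in(('pics/w1.png',(303,120,335,210)),('pics/w2.png',(440,98,480,185))):
    ce,a,ct=blob(f,b,0,70);t=ct[ct[:,1]<=ct[:,1].min()+1].mean(0);d=ct[ct[:,1]>=ct[:,1].max()-1].mean(0);r.append((ce,t,d));print(ce,a,t,d)
for i in range(3):
    P=tri(c1,r[0][i],c2,r[1][i]);print('label',['c','front','rear'][i],P.round(4))
A=tri(c1,r[0][1],c2,r[1][1]);B=tri(c1,r[0][2],c2,r[1][2]);print('yaw',np.degrees(np.arctan2(*(A-B)[[1,0]])))
s=[]
for f,us in(('pics/w1.png',[(287,119),(350,122),(287,202),(345,204)]),('pics/w2.png',[(380,103),(373,188)])):
    s.append([blob(f,(u-6,v-6,u+7,v+7),165,255)[0] for u,v in us])
print('screws z',tri(c1,s[0][0],c2,s[1][0]).round(4),tri(c1,s[0][2],c2,s[1][1]).round(4))
S=[plane(c1,u,.013) for u in s[0]];[print(p.round(4)) for p in S]; print(np.mean(S,0).round(4))
# snout front / head corners at top
for n,u in(('snout tip',(321,75.5)),('headfrontL',(298,98)),('headfrontR',(343,99)),('snout base',(321,98))):print(n,plane(c1,u,.155).round(4))
E
python3 m1.py
```

```text
[317.97335203 165.56381487] 713 [320.28571429 129.92857143] [317.         197.84615385]
[460.42555556 140.62      ] 900 [466.         105.15384615] [454.5        176.85714286]
label c [ 0.418  -0.3327  0.1569]
label front [ 0.4461 -0.3378  0.1538]
label rear [ 0.3886 -0.3289  0.1559]
yaw -8.784462703637978
screws z [ 0.4595 -0.2984  0.0132] [ 0.3505 -0.2833  0.0133]
[ 0.4593 -0.2984  0.013 ]
[ 0.4482 -0.3778  0.013 ]
[ 0.3505 -0.2833  0.013 ]
[ 0.3391 -0.3626  0.013 ]
[ 0.3993 -0.3305  0.013 ]
snout tip [ 0.4871 -0.3427  0.155 ]
headfrontL [ 0.4725 -0.3225  0.155 ]
headfrontR [ 0.4678 -0.3585  0.155 ]
snout base [ 0.4705 -0.3409  0.155 ]
```

Emit:
carry_out(linear=[[0.013, -0.0615, -0.02], [0.013, -0.0615, -0.02], [0.013, -0.0615, -0.02], [0.013, -0.0615, -0.02], [0, 0, 0], [0, 0, 0]], angular=[[0, 0, -0.09], [0, 0, -0.09], [0, 0, -0.09], [0, 0, -0.09], [0, 0, 0], [0, 0, 0]], hand=[1, 1, 1, 1, 1, 1])

```text
clock: 1.83
position: [0.4061, -0.338, 0.3911]
ee_rot: [-0.0, 0.997, -0.072, -0.001]
contact_force: [0.5, 0.6, -0.3]
width: 0.0853
gripper_force: 0.0
```

```bash
cat > st.py <<'E'
from h import *
s=manip.get_state();q=s['ee_rot'];M=R.from_quat([q[1],q[2],q[3],q[0]]).as_matrix()
print(s['clock'],s['position'].round(4),'toolx yaw',np.degrees(np.arctan2(M[1,0],M[0,0])).round(2),'z',M[:,2].round(4),'q',s['qpos'].round(3),'F',s['contact_force'].round(1),'w',round(s['width'],4),s['gripper_force'])
E
python3 st.py
```

```text
1.8333 [ 0.4061 -0.338   0.3911] toolx yaw -8.26 z [-0.0023  0.0011 -1.    ] q [-8.260e-01  2.150e-01  1.624e+00 -1.000e-03  1.305e+00  8.900e-01] F [ 0.5  0.6 -0.3] w 0.0853 0.0
```

Emit:
carry_out(linear=[[-0.002, 0.012, -0.02], [0, 0, -0.05], [0, 0, -0.05], [0, 0, -0.045], [0, 0, -0.03], [0, 0, -0.01], [0, 0, 0], [0, 0, 0]], angular=[[0, 0, 0.08], [0, 0, 0], [0, 0, 0], [0, 0, 0], [0, 0, 0], [0, 0, 0], [0, 0, 0], [0, 0, 0]], hand=[1, 1, 1, 1, 1, 1, 1, 1])

```text
clock: 2.5
position: [0.4056, -0.3292, 0.291]
ee_rot: [0.0, 0.998, -0.067, 0.0]
contact_force: [-0.7, -1.2, -0.2]
width: 0.0855
gripper_force: 0.0
```

Emit:
carry_out(linear=[[0, 0, 0], [0, 0, 0], [0, 0, 0], [0, 0, 0], [0, 0, 0], [0, 0, 0]], angular=[[0, 0, 0], [0, 0, 0], [0, 0, 0], [0, 0, 0], [0, 0, 0], [0, 0, 0]], hand=[0.6, 0.4, 0, 0, 0, 0], force=70)

```text
clock: 3.0
position: [0.4059, -0.3294, 0.2912]
ee_rot: [0.001, 0.998, -0.067, 0.001]
contact_force: [-0.4, -1.0, 5.2]
width: 0.0393
gripper_force: 71.2
```

```bash
python3 st.py
```

```text
3.0 [ 0.4059 -0.3294  0.2912] toolx yaw -7.7 z [ 0.0015 -0.0021 -1.    ] q [-0.815  0.289  1.791 -0.     1.059  0.891] F [-0.4 -1.   5.2] w 0.0393 71.162770986557
```

Emit:
carry_out(linear=[[0, 0, 0.03], [0, 0, 0.06], [0, 0, 0.07], [0, 0, 0.07], [0, 0, 0.07], [0, 0, 0.03], [0, 0, 0]], angular=[[0, 0, 0], [0, 0, 0], [0, 0, 0], [0, 0, 0], [0, 0, 0], [0, 0, 0], [0, 0, 0]], hand=[0, 0, 0, 0, 0, 0, 0])

```text
clock: 3.58
position: [0.406, -0.3293, 0.4589]
ee_rot: [0.002, 0.998, -0.067, 0.003]
contact_force: [0.5, -0.7, -3.6]
width: 0.0392
gripper_force: 71.4
```

```bash
python3 shot.py w3; python3 st.py; python3 - <<'E'
from h import *; import pickle
t=cv2.imread('pics/top.png');s=cv2.imread('pics/scene.png')
ct,cs=cam('top'),cam('scene')
def bites(im,box):
    x0,y0,x1,y1=box;h=cv2.cvtColor(im[y0:y1,x0:x1],cv2.COLOR_BGR2HSV);m=cv2.inRange(h,(3,70,40),(22,255,255));p=cv2.findNonZero(m).reshape(-1,2);b=cv2.boundingRect(m);print(b,len(p));return np.array([b[0]+b[2]/2-.5+x0,b[1]+b[3]/2-.5+y0]),p.mean(0)+[x0,y0]
a=bites(t,(300,135,335,190));b=bites(s,(300,210,340,260));print(a,b)
print('bites plane box/mean',plane(ct,a[0],.06).round(4),plane(ct,a[1],.06).round(4),'tri',tri(ct,a[0],cs,b[0]).round(4))
# wrist w3: label of held thermometer in tool frame
g=cv2.imread('pics/w3.png',0);c=pickle.load(open('w3.pkl','rb'))
m=cv2.inRange(g[60:230,280:360],0,75);n,l,st,ce=cv2.connectedComponentsWithStats(m)
for i in range(1,n):
    if st[i,4]>80: print(st[i],ce[i]+[280,60])
# expected location of label centre (0.418,-.3327,.156) lifted
S=manip.get_state();print('expected label px',proj(c,np.array([0.418,-.3327,.156])+S['position']-[0.4059,-.3294,.2912]))
E
```

```text
[ 0.406  -0.3293  0.4589] [ 0.0025  0.9977 -0.0672  0.0027] [ 0.48 -0.75 -3.64] 0.039198180214418926
3.6333 [ 0.4056 -0.3289  0.4561] toolx yaw -7.71 z [ 0.0016 -0.0017 -1.    ] q [-0.815  0.17   1.521 -0.     1.449  0.891] F [ 1.  0. -4.] w 0.0394 71.38891696929932
(6, 10, 21, 37) 458
(9, 16, 22, 27) 496
(array([316., 163.]), array([315.90174672, 163.63537118])) (array([319.5, 239. ]), array([319.44153226, 239.11693548]))
bites plane box/mean [ 0.62   -0.0086  0.06  ] [ 0.6175 -0.0083  0.06  ] tri [ 0.6179 -0.0093  0.0686]
[   0   19   80   51 3878] [318.92882929 104.29654461]
[ 23 139  26  31 804] [315.5        214.03731343]
expected label px [315.92005439 269.14376197]
```

Emit:
carry_out(linear=[[0.035, 0.07, 0], [0.035, 0.07, 0], [0.035, 0.07, 0], [0.035, 0.07, 0], [0.035, 0.07, 0], [0.035, 0.07, 0], [0.035, 0.07, 0], [0.035, 0.07, 0]], angular=[[0, 0, 0.3], [0, 0, 0.3], [0, 0, 0.3], [0, 0, 0.3], [0, 0, 0.3], [0, 0, 0.3], [0, 0, 0.3], [0, 0, 0.3]], hand=[0, 0, 0, 0, 0, 0, 0, 0])

```text
clock: 4.3
position: [0.5454, -0.0469, 0.4519]
ee_rot: [-0.001, 1.0, 0.029, -0.003]
contact_force: [0.9, -1.0, -2.0]
width: 0.0395
gripper_force: 71.8
```

Emit:
carry_out(linear=[[0.005, 0.012, 0], [0.005, 0.012, 0], [0.005, 0.012, 0], [0.005, 0.012, 0], [0.005, 0.012, 0], [0.005, 0.012, 0], [0, 0, 0], [0, 0, 0]], angular=[[-0.055, 0.95, 0], [-0.055, 0.95, 0], [-0.055, 0.95, 0], [-0.055, 0.95, 0], [-0.055, 0.95, 0], [-0.055, 0.95, 0], [-0.055, 0.95, 0], [-0.055, 0.95, 0]], hand=[0, 0, 0, 0, 0, 0, 0, 0])

```text
clock: 4.97
position: [0.5609, -0.0125, 0.4521]
ee_rot: [0.008, 0.952, 0.028, -0.303]
contact_force: [-0.2, 0.1, -2.6]
width: 0.0395
gripper_force: 72.1
```

Emit:
carry_out(linear=[[0, 0, -0.03], [0, 0, -0.04], [0, 0, -0.03], [0, 0, 0], [0, 0, 0], [0, 0, 0]], angular=[[-0.055, 0.95, 0], [0, 0.15, 0], [0, 0, 0], [0, 0, 0], [0, 0, 0], [0, 0, 0]], hand=[0, 0, 0, 0, 0, 0])

```text
clock: 5.47
position: [0.5606, -0.013, 0.4048]
ee_rot: [0.01, 0.939, 0.027, -0.342]
contact_force: [0.1, 0.2, -1.5]
width: 0.0392
gripper_force: 72.1
```

```bash
python3 st.py; python3 shot.py w4; python3 - <<'E'
from h import *
a=manip.get_image('scene');b=manip.get_image('top');save('s4',a);save('t4',b)
w=cv2.imread('pics/w4.png')
cv2.imwrite('pics/v4.png',np.vstack([np.hstack([cv2.resize(a[100:280,230:420,::-1],(400,379)),cv2.resize(b[100:260,230:400,::-1],(400,379))]),cv2.resize(w,(352,220)) if 0 else np.hstack([cv2.resize(w,(352,220)),np.zeros((220,448,3),np.uint8)])]))
E
```

```text
5.4667 [ 0.5606 -0.013   0.4048] toolx yaw 3.33 z [-0.6419 -0.0365 -0.7659] q [-0.111  0.463  1.323 -0.121  2.044  1.386] F [ 0.1  0.2 -1.5] w 0.0392 72.1235704421997
[ 0.5606 -0.013   0.4048] [ 0.0096  0.9393  0.0272 -0.342 ] [ 0.08  0.23 -1.55] 0.039194566101888303
```

View pics/v4.png

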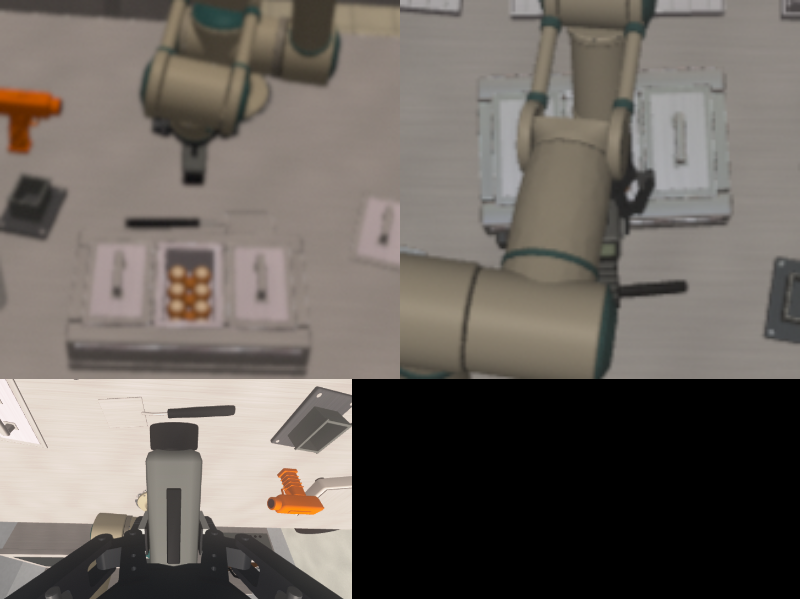

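The thermometer hangs straight in the grip, nose down, with its label centred in the wrist view (174,525 in the mosaic). The open middle pan shows at mosaic (190,290), with lid handles at (119,275) and (262,275). Their midpoint gives the pan centre.

```bash
python3 - <<'E'
from h import *
ct,cs=cam('top'),cam('scene')
def handle(f,box):
    x0,y0,x1,y1=box;g=cv2.resize(cv2.imread(f,0)[y0:y1,x0:x1],None,fx=4,fy=4,interpolation=cv2.INTER_CUBIC)
    med=np.median(g);m=(abs(g.astype(int)-med)>22).astype(np.uint8);n,l,s,ce=cv2.connectedComponentsWithStats(m);i=1+np.argmax(s[1:,4]);b=s[i]
    return np.array([x0+(b[0]+b[2]/2-.5)/4-.375,y0+(b[1]+b[3]/2-.5)/4-.375]),(b/4).round(1)
tl=handle('pics/top.png',(275,142,292,183));tr=handle('pics/top.png',(340,140,357,182))
sl=handle('pics/s4.png',(277,213,297,250));sr=handle('pics/s4.png',(344,213,365,250))
print(tl,tr,sl,sr)
# top left = +y = scene right
A=tri(ct,tl[0],cs,sr[0]);B=tri(ct,tr[0],cs,sl[0]);print(A.round(4),B.round(4),((A+B)/2).round(4),np.degrees(np.arctan2(-(A-B)[0],(A-B)[1])))
for p in(tl,tr):print('top@.135',plane(ct,p[0],.132).round(4))
for p in(sr,sl):print('scene@.135',plane(cs,p[0],.132).round(4))
print('scene rail corners',[plane(cs,(230+x/2.105,100+y/2.105),.1).round(3) for x,y in((82,243),(303,238),(68,322),(308,318))])
E
```

```text
(array([283.5  , 160.875]), array([  5.8,   7.5,   6.5,  23.8, 343.5])) (array([348.25, 158.75]), array([  5.5,   7.8,   6.5,  23. , 367. ])) (array([285.75, 231.  ]), array([  5.8,   7.8,   7. ,  21.5, 331. ])) (array([353.25, 232.5 ]), array([  6.5,   9.2,   6.5,  21.5, 288. ]))
[0.6116 0.1061 0.1117] [ 0.6269 -0.1256  0.1093] [ 0.6193 -0.0097  0.1105] 3.7803863780071594
top@.135 [0.6065 0.1055 0.132 ]
top@.135 [ 0.6209 -0.1235  0.132 ]
scene@.135 [0.6282 0.1041 0.132 ]
scene@.135 [ 0.6451 -0.1229  0.132 ]
scene rail corners [array([ 0.555, -0.198,  0.1  ]), array([0.505, 0.177, 0.1  ]), array([ 0.72 , -0.192,  0.1  ]), array([0.674, 0.185, 0.1  ])]
```

Emit:
carry_out(linear=[[0, 0, -0.04], [0, 0, -0.05], [0, 0, -0.05], [0, 0, -0.028], [0, 0, -0.01], [0, 0, 0], [0, 0, 0], [0, 0, 0]], angular=[[0, 0, 0], [0, 0, 0], [0, 0, 0], [0, 0, 0], [0, 0, 0], [0, 0, 0], [0, 0, 0], [0, 0, 0]], hand=[0, 0, 0, 0, 0, 0, 0, 0])

```text
clock: 6.28
position: [0.5609, -0.013, 0.3177]
ee_rot: [0.01, 0.94, 0.027, -0.34]
contact_force: [0.7, 0.3, -2.8]
width: 0.0395
gripper_force: 72.2
```

```bash
python3 st.py; python3 - <<'E'
from h import *
a=manip.get_image('scene');save('s5',a);s=manip.get_state();q=s['ee_rot'];M=R.from_quat([q[1],q[2],q[3],q[0]]).as_matrix()
L=s['position']+M@[.082,0,.158];d=M[:,0];print('lens',L.round(4),'dir',d.round(3),'hits .065 at',(L+d*(.065-L[2])/d[2]).round(4),(.065-L[2])/d[2])
cv2.imwrite('pics/v5.png',cv2.resize(a[160:290,230:410,::-1],(780,563),interpolation=cv2.INTER_CUBIC))
print('px of pan pt',(proj(cam('scene'),(.614,-.0095,.065))-[230,160])*4.33, 'lens px',(proj(cam('scene'),L)-[230,160])*4.33)
E
```

```text
6.2833 [ 0.5609 -0.013   0.3177] toolx yaw 3.29 z [-0.6391 -0.037  -0.7682] q [-0.11   0.522  1.444 -0.112  1.861  1.409] F [ 0.7  0.3 -2.8] w 0.0395 72.21972584724426
lens [ 0.5228 -0.0152  0.1438] dir [ 0.767  0.044 -0.64 ] hits .065 at [ 0.6172 -0.0098  0.065 ] 0.12312867057208178
px of pan pt [388.38179534 341.04322408] lens px [392.84328422 192.6937223 ]
```

View pics/v5.png

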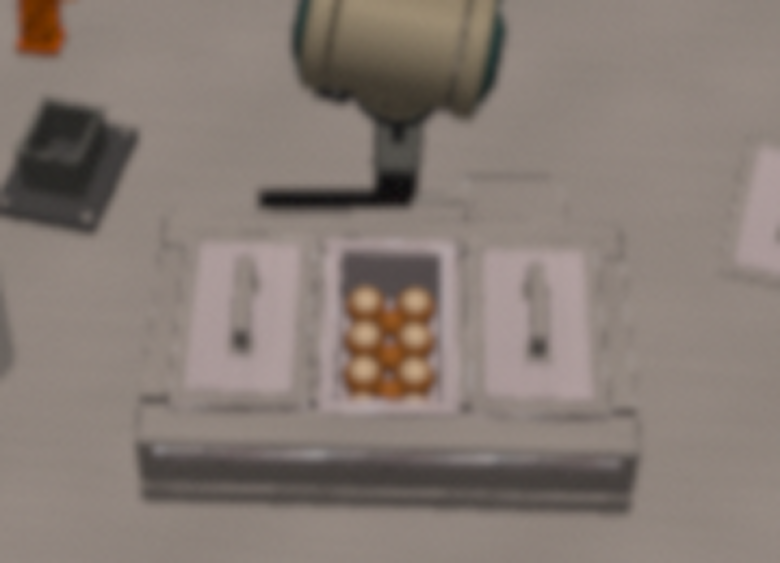

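The lens sits at mosaic (393,193) just as computed. The pan mouth spans columns 340-440 and rows 252-398, which I use to check the pan centre before the hold.

```bash
python3 - <<'E'
from h import *
c=cam('scene');f=lambda x,y:plane(c,((x+.5)/4.333+230-.5,(y+.5)/4.333+160-.5),.1).round(4)
P=[f(342,252),f(438,252),f(336,399),f(441,399)];print(P,np.mean(P,0))
E
```

```text
[array([ 0.5512, -0.0556,  0.1   ]), array([0.543 , 0.0231, 0.1   ]), array([ 0.6998, -0.0444,  0.1   ]), array([0.6916, 0.0358, 0.1   ])] [ 0.6214   -0.010275  0.1     ]
```

Emit:
carry_out(linear=[[0, 0, 0], [0, 0, 0], [0, 0, 0], [0, 0, 0], [0, 0, 0], [0, 0, 0], [0, 0, 0], [0, 0, 0]], angular=[[0, 0, 0], [0, 0, 0], [0, 0, 0], [0, 0, 0], [0, 0, 0], [0, 0, 0], [0, 0, 0], [0, 0, 0]], hand=[0, 0, 0, 0, 0, 0, 0, 0])

```text
clock: 7.0
position: [0.5606, -0.0129, 0.3162]
ee_rot: [0.01, 0.939, 0.027, -0.341]
contact_force: [0.4, 0.8, -2.4]
width: 0.0394
gripper_force: 72.2
```

Emit:
carry_out(linear=[[0, 0, 0], [0, 0, 0], [0, 0, 0], [0, 0, 0], [0, 0, 0], [0, 0, 0], [0, 0, 0], [0, 0, 0]], angular=[[0, 0, 0], [0, 0, 0], [0, 0, 0], [0, 0, 0], [0, 0, 0], [0, 0, 0], [0, 0, 0], [0, 0, 0]], hand=[0, 0, 0, 0, 0, 0, 0, 0])

```text
clock: 7.67
position: [0.5606, -0.0129, 0.3162]
ee_rot: [0.01, 0.939, 0.027, -0.341]
contact_force: [0.0, -0.2, -2.3]
width: 0.0392
gripper_force: 72.2
```

Emit:
carry_out(linear=[[0, 0, 0], [0, 0, 0], [0, 0, 0], [0, 0, 0], [0, 0, 0], [0, 0, 0], [0, 0, 0], [0, 0, 0]], angular=[[0, 0, 0], [0, 0, 0], [0, 0, 0], [0, 0, 0], [0, 0, 0], [0, 0, 0], [0, 0, 0], [0, 0, 0]], hand=[0, 0, 0, 0, 0, 0, 0, 0])

```text
clock: 8.33
position: [0.5606, -0.0129, 0.3162]
ee_rot: [0.01, 0.939, 0.027, -0.341]
contact_force: [-0.5, 0.2, -4.2]
width: 0.0394
gripper_force: 72.2
```

Emit:
carry_out(linear=[[0, 0, 0], [0, 0, 0], [0, 0, 0], [0, 0, 0], [0, 0, 0], [0, 0, 0], [0, 0, 0], [0, 0, 0]], angular=[[0, 0, 0], [0, 0, 0], [0, 0, 0], [0, 0, 0], [0, 0, 0], [0, 0, 0], [0, 0, 0], [0, 0, 0]], hand=[0, 0, 0, 0, 0, 0, 0, 0])

```text
clock: 9.0
position: [0.5606, -0.0129, 0.3162]
ee_rot: [0.01, 0.939, 0.027, -0.341]
contact_force: [-0.0, -0.0, -2.6]
width: 0.0389
gripper_force: 72.2
```

Emit:
carry_out(linear=[[0, 0, 0.05], [0, 0, 0.07], [0, 0, 0.07], [0, 0, 0.07], [0, 0, 0.03], [0, 0, 0], [0, 0, 0], [0, 0, 0]], angular=[[0, 0, 0], [0, 0, 0], [0, 0, 0], [0.05, -0.9, 0], [0.055, -0.95, 0], [0.055, -0.95, 0], [0.055, -0.95, 0], [0.055, -0.95, 0]], hand=[0, 0, 0, 0, 0, 0, 0, 0])

```text
clock: 9.67
position: [0.5603, -0.0129, 0.4618]
ee_rot: [0.004, 0.987, 0.028, -0.158]
contact_force: [0.0, 0.2, -2.8]
width: 0.0393
gripper_force: 72.1
```

```bash
python3 st.py
```

```text
9.6667 [ 0.5603 -0.0129  0.4618] toolx yaw 3.3 z [-0.3111 -0.0178 -0.9502] q [-0.128  0.324  1.319 -0.059  1.811  1.381] F [ 0.   0.2 -2.8] w 0.0393 72.0877754688263
```

Emit:
carry_out(linear=[[-0.0343, -0.0703, 0], [-0.0343, -0.0703, 0], [-0.0343, -0.0703, 0], [-0.0343, -0.0703, 0], [-0.0343, -0.0703, 0], [-0.0343, -0.0703, 0], [-0.0343, -0.0703, 0], [-0.0343, -0.0703, 0]], angular=[[0.05, -0.99, 0], [0.05, -0.99, 0], [0.05, -0.99, 0], [0.05, -0.99, 0], [0, 0, -0.6], [0, 0, -0.6], [0, 0, -0.6], [0, 0, -0.6]], hand=[0, 0, 0, 0, 0, 0, 0, 0])

```text
clock: 10.33
position: [0.4214, -0.295, 0.4612]
ee_rot: [0.0, 0.998, -0.068, -0.003]
contact_force: [0.3, -0.8, -2.6]
width: 0.0391
gripper_force: 72.0
```

Emit:
carry_out(linear=[[-0.0343, -0.0703, 0], [0, 0, 0], [0, 0, 0], [0, 0, 0], [0, 0, 0]], angular=[[0, 0, 0], [0, 0, 0], [0, 0, 0], [0, 0, 0], [0, 0, 0]], hand=[0, 0, 0, 0, 0])

```text
clock: 10.75
position: [0.4064, -0.3282, 0.461]
ee_rot: [0.0, 0.998, -0.067, -0.002]
contact_force: [-0.3, 0.3, -3.2]
width: 0.0391
gripper_force: 72.5
```

```bash
python3 st.py
```

```text
10.75 [ 0.4064 -0.3282  0.461 ] toolx yaw -7.65 z [-4.3e-03  1.0e-04 -1.0e+00] q [-0.811  0.169  1.509 -0.003  1.466  0.893] F [-0.3  0.3 -3.2] w 0.0391 72.49436974525452
```

Emit:
carry_out(linear=[[-0.001, -0.002, -0.04], [0, 0, -0.06], [0, 0, -0.06], [0, 0, -0.06], [0, 0, -0.05], [0, 0, -0.03], [0, 0, 0], [0, 0, 0]], angular=[[0, -0.07, 0], [0, 0, 0], [0, 0, 0], [0, 0, 0], [0, 0, 0], [0, 0, 0], [0, 0, 0], [0, 0, 0]], hand=[0, 0, 0, 0, 0, 0, 0, 0])

```text
clock: 11.42
position: [0.4063, -0.3291, 0.311]
ee_rot: [-0.0, 0.998, -0.066, 0.0]
contact_force: [-0.3, -0.4, -1.8]
width: 0.0389
gripper_force: 72.3
```

Emit:
carry_out(linear=[[0, 0, -0.008], [0, 0, -0.008], [0, 0, -0.008], [0, 0, -0.006], [0, 0, -0.004], [0, 0, 0], [0, 0, 0]], angular=[[0, 0, 0], [0, 0, 0], [0, 0, 0], [0, 0, 0], [0, 0, 0], [0, 0, 0], [0, 0, 0]], hand=[0, 0, 0, 0, 0, 0, 0])

```text
clock: 12.0
position: [0.4056, -0.3304, 0.2942]
ee_rot: [0.001, 0.998, -0.067, 0.001]
contact_force: [0.4, -0.3, -1.9]
width: 0.0391
gripper_force: 72.4
```

```bash
python3 st.py
```

```text
12.0 [ 0.4056 -0.3304  0.2942] toolx yaw -7.73 z [ 0.002  -0.0015 -1.    ] q [-8.170e-01  2.860e-01  1.786e+00  1.000e-03  1.066e+00  8.890e-01] F [ 0.4 -0.3 -1.9] w 0.0391 72.37181067466736
```

3 mm to go, then lower until the force shows contact.

Emit:
carry_out(linear=[[0, 0, -0.003], [0, 0, -0.002], [0, 0, -0.001], [0, 0, 0], [0, 0, 0]], angular=[[0, 0, 0], [0, 0, 0], [0, 0, 0], [0, 0, 0], [0, 0, 0]], hand=[0, 0, 0, 0, 0])

```text
clock: 12.42
position: [0.4057, -0.3304, 0.2913]
ee_rot: [0.001, 0.998, -0.067, 0.001]
contact_force: [-0.7, -0.1, -2.8]
width: 0.039
gripper_force: 72.6
```

```bash
python3 st.py
```

```text
12.4167 [ 0.4057 -0.3304  0.2913] toolx yaw -7.72 z [ 0.0021 -0.0016 -1.    ] q [-8.170e-01  2.890e-01  1.790e+00  1.000e-03  1.059e+00  8.890e-01] F [-0.7 -0.1 -2.8] w 0.039 72.5526237487793
```

Emit:
carry_out(linear=[[0, 0, -0.001], [0, 0, -0.001], [0, 0, 0], [0, 0, 0]], angular=[[0, 0, 0], [0, 0, 0], [0, 0, 0], [0, 0, 0]], hand=[0, 0, 0, 0])

```text
clock: 12.75
position: [0.4058, -0.3303, 0.2912]
ee_rot: [0.001, 0.998, -0.067, 0.001]
contact_force: [-1.3, 0.2, 5.4]
width: 0.0395
gripper_force: 73.5
```

Emit:
carry_out(linear=[[0, 0, -0.001], [0, 0, -0.001], [0, 0, 0], [0, 0, 0]], angular=[[0, 0, 0], [0, 0, 0], [0, 0, 0], [0, 0, 0]], hand=[0, 0, 0, 0])

```text
clock: 13.08
position: [0.4058, -0.3303, 0.2912]
ee_rot: [0.001, 0.998, -0.067, 0.002]
contact_force: [-1.8, 1.8, 10.7]
width: 0.0388
gripper_force: 74.4
```

Emit:
carry_out(linear=[[0, 0, 0.001], [0, 0, 0], [0, 0, 0], [0, 0, 0], [0, 0, 0], [0, 0, 0], [0, 0, 0]], angular=[[0, 0, 0], [0, 0, 0], [0, 0, 0], [0, 0, 0], [0, 0, 0], [0, 0, 0], [0, 0, 0]], hand=[0.5, 0.6, 0.8, 1, 1, 1, 1], force=20)

```text
clock: 13.67
position: [0.4057, -0.3303, 0.2895]
ee_rot: [0.001, 0.998, -0.067, 0.001]
contact_force: [0.4, 0.2, 0.3]
width: 0.0856
gripper_force: 0.0
```

Emit:
carry_out(linear=[[0, 0, 0.02], [0, 0, 0.04], [0, 0, 0.06], [0, 0, 0.07], [0, 0, 0.06], [0, 0, 0.03], [0, 0, 0], [0, 0, 0]], angular=[[0, 0, 0], [0, 0, 0], [0, 0, 0], [0, 0, 0], [0, 0, 0], [0, 0, 0], [0, 0, 0], [0, 0, 0]], hand=[1, 1, 1, 1, 1, 1, 1, 1])

```text
clock: 14.33
position: [0.4057, -0.3302, 0.4308]
ee_rot: [0.002, 0.998, -0.067, 0.002]
contact_force: [-0.6, 0.4, -0.3]
width: 0.0852
gripper_force: 0.0
```

```bash
python3 st.py; python3 shot.py w6
```

```text
14.3333 [ 0.4057 -0.3302  0.4308] toolx yaw -7.71 z [ 0.0037 -0.0033 -1.    ] q [-0.816  0.182  1.568  0.     1.387  0.889] F [-0.6  0.4 -0.3] w 0.0852 0.0
[ 0.4057 -0.3302  0.4308] [ 0.0015  0.9977 -0.0672  0.002 ] [-0.64  0.41 -0.29] 0.08521839690017491
```

Emit:
carry_out(linear=[[0.042, 0.062, 0.016], [0.042, 0.062, 0.016], [0.042, 0.062, 0.016], [0.042, 0.062, 0.016], [0.042, 0.062, 0.016], [0.042, 0.062, 0.016], [0.042, 0.062, 0.016], [0.042, 0.062, 0.016]], angular=[[0, 0, 0.3], [0, 0, 0.3], [0, 0, 0.3], [0, 0, 0.3], [0, 0, 0.3], [0, 0, 0.3], [0, 0, 0.3], [0, 0, 0.3]], hand=[1, 1, 1, 1, 1, 1, 1, 1])

```text
clock: 15.05
position: [0.5743, -0.0805, 0.4919]
ee_rot: [0.0, 1.0, 0.029, -0.001]
contact_force: [0.9, -1.0, 1.6]
width: 0.0852
gripper_force: 0.0
```

Emit:
carry_out(linear=[[0.02, 0.02, 0], [0, 0, 0], [0, 0, 0], [0, 0, 0]], angular=[[0, 0, 0], [0, 0, 0], [0, 0, 0], [0, 0, 0]], hand=[1, 1, 1, 1])

```text
clock: 15.38
position: [0.5832, -0.0732, 0.4921]
ee_rot: [0.001, 1.0, 0.028, -0.001]
contact_force: [-0.4, 0.4, 0.2]
width: 0.0855
gripper_force: 0.0
```

```bash
python3 shot.py r1
```

```text
[ 0.5832 -0.0732  0.4921] [ 7.000e-04  9.996e-01  2.820e-02 -7.000e-04] [-0.39  0.38  0.16] 0.08551114432822975
```

Emit:
carry_out(linear=[[0, 0.06, 0], [0, 0.07, 0], [0, 0.07, 0], [0, 0, 0], [0, 0, 0], [0, 0, 0]], angular=[[0, 0, 0], [0, 0, 0], [0, 0, 0], [0, 0, 0], [0, 0, 0], [0, 0, 0]], hand=[1, 1, 1, 1, 1, 1])

```text
clock: 15.93
position: [0.5833, 0.0265, 0.4936]
ee_rot: [0.001, 1.0, 0.028, 0.001]
contact_force: [0.8, -0.2, -0.1]
width: 0.0854
gripper_force: 0.0
```

```bash
python3 shot.py r2; python3 - <<'E'
import cv2,numpy as np
a,b,c=[cv2.imread(f'pics/{n}.png') for n in('r1','r2','w6')]
cv2.imwrite('pics/v6.png',np.vstack([np.hstack([a[:300,120:520],b[:300,120:520]]),np.hstack([c[0:280,120:520],np.zeros((280,400,3),np.uint8)])]))
E
```

```text
[0.5833 0.0265 0.4936] [1.200e-03 9.996e-01 2.810e-02 9.000e-04] [ 0.79 -0.22 -0.09] 0.08542442627629193
```

View pics/v6.png

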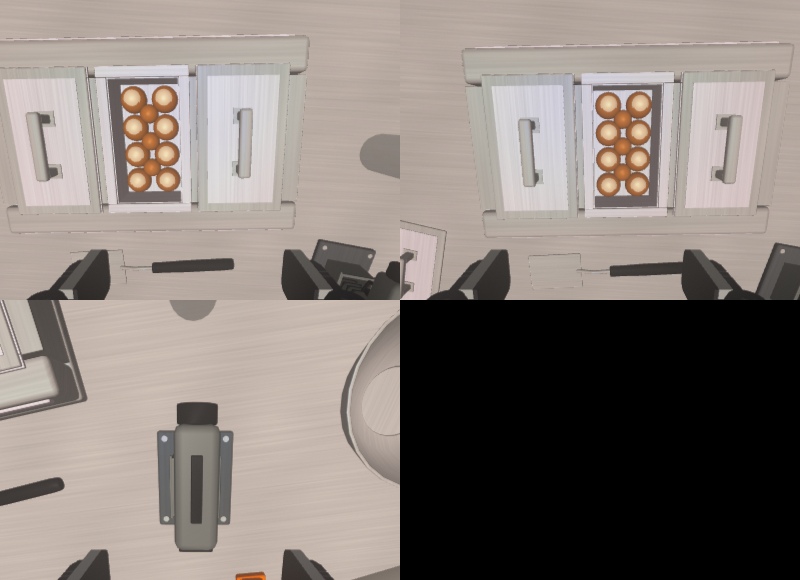

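The thermometer stands upright in its holder again (195,485). The open mouth is about (110-188, 78-205) in r1 and (592-662, 84-207) in r2. I measure the mouth rim and the lid handles.

```bash
python3 - <<'E'
from h import *; import pickle
for n,box in(('r1',(215,60,325,225)),('r2',(300,60,405,225))):
    c=pickle.load(open(n+'.pkl','rb'));im=cv2.imread(f'pics/{n}.png');x0,y0,x1,y1=box
    cr=im[y0:y1,x0:x1];h=cv2.cvtColor(cr,cv2.COLOR_BGR2HSV);g=cr.min(2)
    m=((h[...,2]<130)|(h[...,1]>90)).astype(np.uint8);m=cv2.morphologyEx(m,cv2.MORPH_OPEN,np.ones((3,3)))
    k,l,s,ce=cv2.connectedComponentsWithStats(m);i=1+np.argmax(s[1:,4]);hull=cv2.convexHull(cv2.findNonZero((l==i).astype(np.uint8)))
    q=cv2.boxPoints(cv2.minAreaRect(hull))+[x0,y0]
    print(n,s[i],q.round(1).tolist());P=np.array([plane(c,u,.1) for u in q]);print(P.round(4).tolist(),P.mean(0).round(4))
    gg=im.astype(int).sum(2)//3
    print('row 205..',gg[130,box[0]:box[0]+40].tolist());print(gg[130,box[0]+70:box[1]+box[0]+50][:45].tolist())
    xm=(x0+x1)//2;print('top',gg[65:100,xm].tolist(),'bot',gg[190:225,xm].tolist())
E
```

```text
r1 [  13   18   73  124 5307] [[227.7, 79.0], [296.0, 76.6], [300.3, 200.5], [232.0, 202.9]]
[[0.6921, 0.0331, 0.1], [0.6991, -0.0454, 0.1], [0.5516, -0.0566, 0.1], [0.5434, 0.0313, 0.1]] [ 0.6216 -0.0094  0.1   ]
row 205.. [183, 182, 179, 179, 177, 179, 211, 209, 208, 207, 210, 210, 213, 211, 210, 139, 183, 117, 94, 93, 94, 93, 93, 93, 94, 93, 93, 93, 92, 102, 115, 147, 182, 189, 193, 195, 198, 201, 203, 202]
[199, 197, 194, 191, 187, 178, 150, 141, 109, 106, 101, 95, 91, 131, 216, 199, 214, 214, 211, 211, 214, 212, 215, 213, 208, 153, 188, 187, 186, 184, 180, 154, 152, 176, 181, 184, 184, 183, 182, 184]
top [184, 211, 218, 218, 213, 212, 215, 216, 216, 210, 212, 159, 211, 128, 93, 93, 92, 93, 91, 172, 211, 215, 216, 214, 214, 214, 214, 214, 214, 214, 214, 214, 214, 211, 211] bot [214, 147, 106, 101, 102, 102, 101, 101, 102, 102, 102, 104, 174, 135, 200, 211, 210, 207, 209, 209, 204, 206, 172, 169, 169, 166, 168, 169, 169, 167, 169, 169, 171, 172, 171]
r2 [  13   25   69  122 4910] [[313.0, 206.0], [313.0, 85.0], [381.0, 85.0], [381.0, 206.0]]
[[0.5462, 0.0259, 0.1], [0.6929, 0.0339, 0.1], [0.6973, -0.0452, 0.1], [0.5511, -0.0625, 0.1]] [ 0.6219 -0.012   0.1   ]
row 205.. [179, 175, 159, 213, 208, 207, 206, 208, 208, 209, 208, 210, 171, 187, 213, 203, 109, 96, 104, 107, 122, 171, 180, 186, 191, 196, 202, 205, 206, 204, 199, 194, 190, 186, 181, 172, 156, 105, 100, 96]
[96, 98, 98, 97, 98, 97, 97, 99, 99, 115, 175, 139, 202, 205, 204, 200, 202, 203, 204, 204, 205, 156, 177, 175, 174, 173, 171, 158, 167, 145, 152, 170, 173, 174, 173, 172, 172, 173, 173, 172]
top [166, 167, 169, 170, 170, 169, 168, 173, 203, 211, 211, 207, 206, 209, 210, 209, 202, 200, 140, 175, 115, 93, 93, 93, 93, 195, 208, 208, 150, 100, 96, 101, 104, 109, 119] bot [112, 109, 105, 101, 92, 93, 98, 99, 100, 100, 99, 99, 99, 100, 99, 99, 104, 167, 156, 200, 206, 202, 200, 201, 201, 196, 193, 171, 165, 163, 163, 166, 165, 164, 166]
```

Emit:
carry_out(linear=[[-0.045, 0.062, -0.017], [-0.045, 0.062, -0.017], [-0.045, 0.062, -0.017], [-0.045, 0.062, -0.017], [-0.045, 0.062, -0.017], [-0.045, 0.062, -0.017], [-0.045, 0.062, -0.017], [-0.045, 0.062, -0.017]], angular=[[0, 0, -0.6], [0, 0, -0.6], [0, 0, -0.6], [0, 0, -0.6], [0, 0, -0.6], [0, 0, -0.6], [0, 0, -0.6], [0, 0, -0.6]], hand=[1, 1, 1, 1, 1, 1, 1, 1])

```text
clock: 16.65
position: [0.4031, 0.2754, 0.4255]
ee_rot: [0.001, 0.986, -0.165, 0.001]
contact_force: [1.2, 1.0, 0.3]
width: 0.0858
gripper_force: 0.0
```

Emit:
carry_out(linear=[[0, 0, 0], [0, 0, 0], [0, 0, 0], [0, 0, 0]], angular=[[0, 0, 0], [0, 0, 0], [0, 0, 0], [0, 0, 0]], hand=[1, 1, 1, 1])

```text
clock: 16.98
position: [0.4049, 0.2744, 0.4261]
ee_rot: [0.001, 0.987, -0.164, 0.002]
contact_force: [-0.3, -0.2, -0.3]
width: 0.0854
gripper_force: 0.0
```

```bash
python3 shot.py l1
```

```text
[0.4049 0.2744 0.4261] [ 9.000e-04  9.865e-01 -1.637e-01  1.600e-03] [-0.3  -0.23 -0.26] 0.08541028582684272
```

Emit:
carry_out(linear=[[0, 0.05, 0], [0, 0.06, 0], [0, 0.06, 0], [0, 0, 0], [0, 0, 0], [0, 0, 0]], angular=[[0, 0, 0], [0, 0, 0], [0, 0, 0], [0, 0, 0], [0, 0, 0], [0, 0, 0]], hand=[1, 1, 1, 1, 1, 1])

```text
clock: 17.53
position: [0.4045, 0.3597, 0.4255]
ee_rot: [0.001, 0.987, -0.163, 0.001]
contact_force: [-0.6, -0.1, -0.1]
width: 0.0851
gripper_force: 0.0
```

```bash
python3 shot.py l2; python3 - <<'E'
import cv2,numpy as np
a,b=[cv2.imread(f'pics/{n}.png') for n in('l1','l2')]
cv2.imwrite('pics/v7.png',np.hstack([a[:400,120:520],b[:400,120:520]]))
E
```

```text
[0.4045 0.3597 0.4255] [ 0.0014  0.9866 -0.1632  0.001 ] [-0.56 -0.11 -0.13] 0.08513034575862997
```

View pics/v7.png

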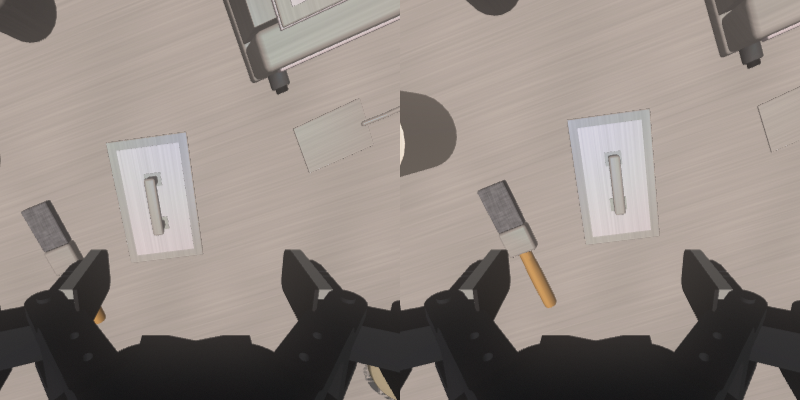

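The spare lid lies flat. Its handle bar ends are l1 (150,178) and (158,235), l2 (614,155) and (620,214) in mosaic pixels, with plate corners clear in both.

```bash
python3 - <<'E'
from h import *; import pickle
c1,c2=[pickle.load(open(n+'.pkl','rb')) for n in('l1','l2')]
X=[((150,178),(614,155)),((158,235),(620,214))]
A,B=[tri(c1,(a[0]+120,a[1]),c2,(b[0]-280,b[1])) for a,b in X];print(A.round(4),B.round(4),(A+B)/2,np.degrees(np.arctan2(*(A-B)[[1,0]])))
for n,c,o,Q in(('l1',c1,120,[(107,143),(186,132),(202,254),(133,262)]),('l2',c2,-280,[(568,120),(649,109),(659,235),(586,244)])):
    P=np.array([plane(c,(u+o,v),.012) for u,v in Q]);print(n,P.round(4).tolist(),P.mean(0).round(4),[np.degrees(np.arctan2(*(P[i]-P[j])[[1,0]])).round(1) for i,j in((0,3),(1,2))],np.degrees(np.arctan2(-(P[0]-P[1])[0],(P[0]-P[1])[1])).round(1))
P=[tri(c1,(a[0]+120,a[1]),c2,(b[0]-280,b[1])) for a,b in zip([(107,143),(186,132),(202,254),(133,262)],[(568,120),(649,109),(659,235),(586,244)])];print(np.round(P,4).tolist())
for c,u in((c1,(274,206.5)),(c2,(337,184.5))):print('bar',plane(c,u,.043).round(4))
E
python3 st.py
```

```text
[0.4246 0.3272 0.0353] [0.3522 0.3429 0.0432] [0.38839397 0.33507578 0.03928732] -12.25973260863043
l1 [[0.4822, 0.3682, 0.012], [0.4623, 0.2667, 0.012], [0.2934, 0.3015, 0.012], [0.3138, 0.4004, 0.012]] [0.3879 0.3342 0.012 ] [np.float64(-10.8), np.float64(-11.6)] -11.1
l2 [[0.4825, 0.3683, 0.012], [0.4623, 0.2675, 0.012], [0.2943, 0.3006, 0.012], [0.3146, 0.4029, 0.012]] [0.3884 0.3348 0.012 ] [np.float64(-11.6), np.float64(-11.2)] -11.4
[[0.4824, 0.3684, 0.0112], [0.4622, 0.2668, 0.0085], [0.2956, 0.301, 0.0157], [0.3094, 0.405, 0.0002]]
bar [0.3896 0.3341 0.043 ]
bar [0.3901 0.335  0.043 ]
17.5833 [0.4043 0.3594 0.4256] toolx yaw -18.81 z [ 0.0015 -0.0029 -1.    ] q [ 0.599  0.213  1.539 -0.003  1.39   2.499] F [0.8 0.  0.1] w 0.0854 0.0
```

Emit:
carry_out(linear=[[-0.0064, -0.01, -0.05], [-0.0064, -0.01, -0.07], [-0.0064, -0.01, -0.07], [-0.0064, -0.01, -0.07], [-0.0064, -0.01, -0.07], [0, 0, -0.03], [0, 0, 0], [0, 0, 0]], angular=[[0, 0, 0.33], [0, 0, 0.33], [0, 0, 0.33], [0, 0, 0.33], [0, 0, 0.33], [0, 0, 0], [0, 0, 0], [0, 0, 0]], hand=[1, 1, 1, 1, 1, 1, 1, 1])

```text
clock: 18.25
position: [0.3881, 0.3348, 0.2457]
ee_rot: [0.001, 0.995, -0.098, 0.001]
contact_force: [1.2, 0.9, 0.6]
width: 0.0853
gripper_force: 0.0
```

```bash
python3 st.py
```

```text
18.25 [0.3881 0.3348 0.2457] toolx yaw -11.24 z [ 0.0012 -0.0024 -1.    ] q [ 0.577  0.328  1.871 -0.003  0.943  2.346] F [1.2 0.9 0.6] w 0.0853 0.0
```

Emit:
carry_out(linear=[[0, 0, -0.03], [0, 0, -0.04], [0, 0, -0.02], [0, 0, -0.012], [0, 0, 0], [0, 0, 0], [0, 0, 0]], angular=[[0, 0, 0], [0, 0, 0], [0, 0, 0], [0, 0, 0], [0, 0, 0], [0, 0, 0], [0, 0, 0]], hand=[1, 1, 1, 1, 1, 1, 1])

```text
clock: 18.83
position: [0.3882, 0.336, 0.1958]
ee_rot: [0.0, 0.995, -0.097, 0.002]
contact_force: [0.5, 0.5, 0.2]
width: 0.0853
gripper_force: 0.0
```

Emit:
carry_out(linear=[[0, 0, 0], [0, 0, 0], [0, 0, 0], [0, 0, 0], [0, 0, 0], [0, 0, 0], [0, 0, 0], [0, 0, 0]], angular=[[0, 0, 0], [0, 0, 0], [0, 0, 0], [0, 0, 0], [0, 0, 0], [0, 0, 0], [0, 0, 0], [0, 0, 0]], hand=[0.6, 0.4, 0.2, 0, 0, 0, 0, 0], force=70)

```text
clock: 19.5
position: [0.3878, 0.3358, 0.195]
ee_rot: [0.001, 0.995, -0.097, 0.001]
contact_force: [-0.5, -0.1, 2.9]
width: 0.0122
gripper_force: 68.4
```

```bash
python3 st.py
```

```text
19.5 [0.3878 0.3358 0.195 ] toolx yaw -11.16 z [ 0.0022 -0.0014 -1.    ] q [ 0.579  0.395  1.929 -0.003  0.817  2.347] F [-0.5 -0.1  2.9] w 0.0122 68.38685989379883
```

Emit:
carry_out(linear=[[0, 0, 0.03], [0, 0, 0.06], [0, 0, 0.07], [0, 0, 0.08], [0, 0, 0.08], [0, 0, 0.08], [0, 0, 0], [0, 0, 0]], angular=[[0, 0, 0], [0, 0, 0], [0, 0, 0], [0, 0, 0], [0, 0, 0], [0, 0, 0], [0, 0, 0], [0, 0, 0]], hand=[0, 0, 0, 0, 0, 0, 0, 0])

```text
clock: 20.17
position: [0.388, 0.3359, 0.3966]
ee_rot: [-0.001, 0.995, -0.097, 0.003]
contact_force: [-0.6, 0.5, -3.3]
width: 0.0125
gripper_force: 68.9
```

Emit:
carry_out(linear=[[0.0425, -0.063, 0], [0.0425, -0.063, 0], [0.0425, -0.063, 0], [0.0425, -0.063, 0], [0.0425, -0.063, 0], [0.0425, -0.063, 0], [0.0425, -0.063, 0], [0.0425, -0.063, 0]], angular=[[0, 0, 0.3], [0, 0, 0.3], [0, 0, 0.3], [0, 0, 0.3], [0, 0, 0.3], [0, 0, 0.3], [0, 0, 0.3], [0, 0, 0.3]], hand=[0, 0, 0, 0, 0, 0, 0, 0])

```text
clock: 20.83
position: [0.5576, 0.0819, 0.3914]
ee_rot: [0.001, 1.0, -0.001, -0.002]
contact_force: [0.3, 0.7, -3.2]
width: 0.0122
gripper_force: 69.1
```

Emit:
carry_out(linear=[[0.0425, -0.063, 0], [0.0425, -0.063, 0], [0.0425, -0.063, 0], [0, 0, 0], [0, 0, 0], [0, 0, 0]], angular=[[0, 0, 0.3], [0, 0, 0.3], [0, 0, 0.3], [0, 0, 0], [0, 0, 0], [0, 0, 0]], hand=[0, 0, 0, 0, 0, 0])

```text
clock: 21.33
position: [0.6208, -0.0109, 0.3916]
ee_rot: [-0.0, 0.999, 0.034, -0.002]
contact_force: [-0.5, -0.1, -3.2]
width: 0.0122
gripper_force: 69.2
```

```bash
python3 st.py; python3 shot.py p1; python3 -c "
import cv2
from h import *
a=manip.get_image('scene');w=cv2.imread('pics/p1.png')
cv2.imwrite('pics/v8.png',np.hstack([w[:,120:520],cv2.resize(a[150:280,255:385,::-1],(400,400))]))"
```

```text
21.3333 [ 0.6208 -0.0109  0.3916] toolx yaw 3.92 z [-4.1e-03  5.0e-04 -1.0e+00] q [-0.129  0.353  1.423 -0.     1.37   1.373] F [-0.5 -0.1 -3.2] w 0.0122 69.23644423484802
[ 0.6208 -0.0109  0.3916] [-3.000e-04  9.994e-01  3.420e-02 -2.000e-03] [-0.49 -0.1  -3.22] 0.012159173060660092
```

View pics/v8.png

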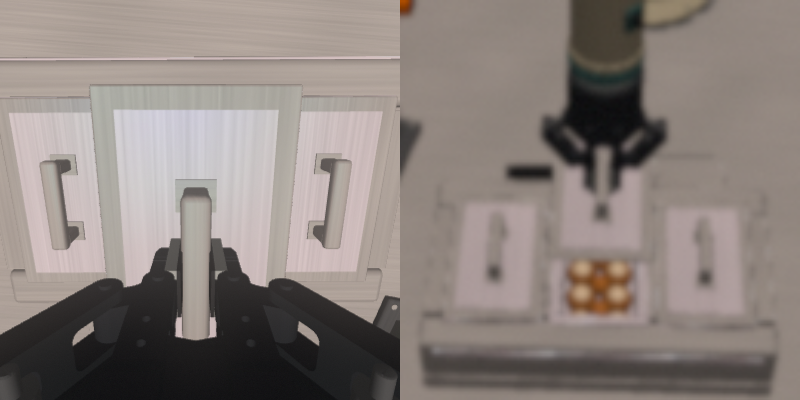

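The lid hangs square and centred: held handle at column 196, midway between the neighbours' handles at 57 and 338. Lowering.

Emit:
carry_out(linear=[[0.002, 0.001, -0.03], [0, 0, -0.05], [0, 0, -0.05], [0, 0, -0.035], [0, 0, -0.02], [0, 0, 0], [0, 0, 0], [0, 0, 0]], angular=[[0, -0.06, 0], [0, 0, 0], [0, 0, 0], [0, 0, 0], [0, 0, 0], [0, 0, 0], [0, 0, 0], [0, 0, 0]], hand=[0, 0, 0, 0, 0, 0, 0, 0])

```text
clock: 22.1
position: [0.6229, -0.0099, 0.3037]
ee_rot: [0.001, 0.999, 0.035, 0.005]
contact_force: [-0.2, -0.5, -2.5]
width: 0.0127
gripper_force: 69.2
```

Emit:
carry_out(linear=[[0, 0, -0.004], [0, 0, -0.004], [0, 0, -0.004], [0, 0, -0.004], [0, 0, 0], [0, 0, 0]], angular=[[0, 0, 0], [0, 0, 0], [0, 0, 0], [0, 0, 0], [0, 0, 0], [0, 0, 0]], hand=[0, 0, 0, 0, 0, 0])

```text
clock: 22.6
position: [0.6224, -0.0104, 0.2941]
ee_rot: [0.001, 0.999, 0.035, 0.003]
contact_force: [0.1, 0.3, -3.6]
width: 0.0125
gripper_force: 69.2
```

```bash
python3 st.py
```

```text
22.6 [ 0.6224 -0.0104  0.2941] toolx yaw 3.97 z [ 0.0067 -0.001  -1.    ] q [-0.128  0.421  1.569 -0.     1.145  1.373] F [ 0.1  0.3 -3.6] w 0.0125 69.22965288162231
```

Emit:
carry_out(linear=[[0, 0, -0.003], [0, 0, -0.003], [0, 0, -0.003], [0, 0, -0.002], [0, 0, 0], [0, 0, 0]], angular=[[0, 0.06, 0], [0, 0, 0], [0, 0, 0], [0, 0, 0], [0, 0, 0], [0, 0, 0]], hand=[0, 0, 0, 0, 0, 0])

```text
clock: 23.1
position: [0.6224, -0.0103, 0.2886]
ee_rot: [0.001, 0.999, 0.035, 0.001]
contact_force: [0.6, 0.9, -2.9]
width: 0.0123
gripper_force: 69.2
```

Emit:
carry_out(linear=[[0, 0, -0.0015], [0, 0, -0.0015], [0, 0, 0], [0, 0, 0]], angular=[[0, 0, 0], [0, 0, 0], [0, 0, 0], [0, 0, 0]], hand=[0, 0, 0, 0])

```text
clock: 23.43
position: [0.6224, -0.0103, 0.2872]
ee_rot: [0.001, 0.999, 0.035, 0.001]
contact_force: [-0.3, -0.3, -2.7]
width: 0.0122
gripper_force: 69.2
```

```bash
python3 st.py
```

```text
23.4333 [ 0.6224 -0.0103  0.2872] toolx yaw 3.97 z [ 0.0022 -0.0011 -1.    ] q [-1.280e-01  4.280e-01  1.576e+00 -1.000e-03  1.136e+00  1.374e+00] F [-0.3 -0.3 -2.7] w 0.0122 69.22954559326172
```

Emit:
carry_out(linear=[[0, 0, -0.001], [0, 0, -0.001], [0, 0, 0], [0, 0, 0]], angular=[[0, 0, 0], [0, 0, 0], [0, 0, 0], [0, 0, 0]], hand=[0, 0, 0, 0])

```text
clock: 23.77
position: [0.6224, -0.0103, 0.287]
ee_rot: [0.001, 0.999, 0.035, 0.001]
contact_force: [-1.8, 0.5, 4.2]
width: 0.0123
gripper_force: 70.0
```

Emit:
carry_out(linear=[[0, 0, -0.001], [0, 0, -0.001], [0, 0, 0], [0, 0, 0]], angular=[[0, 0, 0], [0, 0, 0], [0, 0, 0], [0, 0, 0]], hand=[0, 0, 0, 0])

```text
clock: 24.1
position: [0.6224, -0.0103, 0.287]
ee_rot: [0.001, 0.999, 0.035, 0.002]
contact_force: [-3.3, 1.0, 8.7]
width: 0.0125
gripper_force: 70.8
```

Emit:
carry_out(linear=[[0, 0, 0.001], [0, 0, 0], [0, 0, 0], [0, 0, 0], [0, 0, 0], [0, 0, 0]], angular=[[0, 0, 0], [0, 0, 0], [0, 0, 0], [0, 0, 0], [0, 0, 0], [0, 0, 0]], hand=[0.2, 0.3, 0.5, 0.7, 0.7, 0.7], force=20)

```text
clock: 24.6
position: [0.6225, -0.0103, 0.2855]
ee_rot: [0.001, 0.999, 0.035, 0.001]
contact_force: [-0.5, 0.5, 0.7]
width: 0.0595
gripper_force: 0.0
```

Emit:
carry_out(linear=[[0, 0, 0.02], [0, 0, 0.04], [0, 0, 0.07], [0, 0, 0.08], [0, 0, 0.08], [0, 0, 0.08], [0, 0, 0.04], [0, 0, 0]], angular=[[0, 0, 0], [0, 0, 0], [0, 0, 0], [0, 0, 0], [0, 0, 0], [0, 0, 0], [0, 0, 0], [0, 0, 0]], hand=[0.7, 0.7, 0.7, 0.7, 0.7, 0.7, 0.7, 0.7])

```text
clock: 25.27
position: [0.6227, -0.0103, 0.4983]
ee_rot: [0.002, 0.999, 0.035, 0.008]
contact_force: [0.6, -0.1, 1.3]
width: 0.0597
gripper_force: 0.0
```

```bash
python3 st.py; python3 shot.py p2; python3 -c "
from h import *
a=manip.get_image('scene');w=cv2.imread('pics/p2.png')
cv2.imwrite('pics/v9.png',np.hstack([w[:,120:520],cv2.resize(a[130:280,215:365,::-1],(400,400))]))"
```

```text
25.2667 [ 0.6227 -0.0103  0.4983] toolx yaw 3.98 z [ 0.0153 -0.0028 -0.9999] q [-1.280e-01  3.120e-01  1.227e+00 -1.000e-03  1.588e+00  1.373e+00] F [ 0.6 -0.1  1.3] w 0.0597 0.0
[ 0.6227 -0.0103  0.4983] [0.0016 0.9994 0.0347 0.0076] [ 0.62 -0.06  1.26] 0.05974922952526608
```

View pics/v9.png

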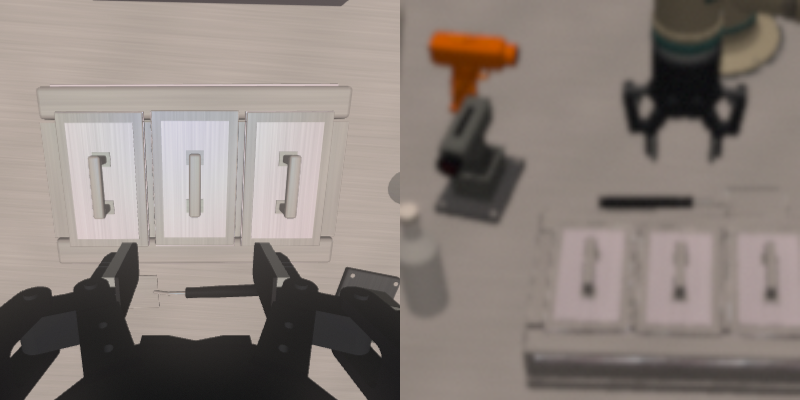

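All three lids lie level and in line, the middle handle at (195,184), and the thermometer stands in its holder at (470,150). The gripper is clear, so I hand in.

```bash
python3 -c "
from rig import manip
print(manip.sign_off())"
```

```text
the job is handed in; nothing more can be done
None
```

I handed the job in at about 25 s: the thermometer was held on the bites in the open middle pan for over 2 s and put back in its holder, and the spare lid was then set squarely on that pan; the verdict was not shown.

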